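# Take the lamp carrier out of a microscope

## Task

The lamp of the nearer microscope has to be changed: flip the lock lever on the right side of its base fully forward, draw the lamp carrier straight out of the side of the base by its handle, and set it gently down in the steel parts tray, upright with its sled flat on the tray floor. Keep the carrier about level all the way, let nothing touch the glass lamp, leave the lever forward and leave everything else standing where it is.

Things in the scene. Friction and masses are not known exactly. Their poses are not given: they have to be found in the camera images.
- microscope: The nearer of two cream laboratory microscopes, fixed, 0.45 m tall. Origin on the bench under its optical axis (lens under the stage); x runs from its front (eyepieces) to its rear (column), y to its left, z up. Base: x -110 to 210, y -80 to 80 mm, 66 mm high. Round focus knobs stick out of the column at x 160, z 105 mm, to y -87 mm.
- tunnel_mouth (a point): Middle of the lamp tunnel's mouth in the right side of the microscope's base, at microscope (0, -80, 32) mm; axes as the microscope's. Mouth 44 mm wide (x), 40 mm high (z 12 to 52 mm over the bench); the tunnel runs 100 mm inward (+y), level, closed above and at its end. The carrier comes out towards -y.
- stage_edge (a point): Middle of the lower right edge of the microscope's black stage plate, at microscope (0, -115, 185) mm. The plate, 12 mm thick, spans x -70 to 70 and y -115 to 115 mm and overhangs lever and carrier handle, so both must be reached with the tool leaning outward (its back towards microscope -y), 30 to 45 degrees from vertical.
- lock_lever (a joint): Dark lock lever beside the tunnel, pivot at microscope x -46, z 35 mm, axis along y. Near 0 its handle is upright and its 32 mm nose (y -87 to -92 mm) points rearward over the edge of the carrier's face plate, locking it. It grows as the handle is flipped forward (-x), the nose rising; stop at 1.57 rad (handle level), carrier free from 1.2. Stays where left; about 1 N at the knob turns it.
- lever_knob (a point): Centre of the round light-grey knob on the end of the lever's handle, 42 mm from the pivot: 14 mm in diameter, 42 mm long along microscope y (-92 to -134 mm, this point at -113). With the lever at q it lies at microscope x = -46 - 42 sin q, z = 35 + 42 cos q mm. Pinch it across microscope x near its outer end (the handle's bar, y -87 to -92, swings behind the fingertips), or push it from behind.
- carrier_handle (a point): Grasp point in the lamp carrier's light-grey pull handle, an upright blade 12 mm thick (x), 24 mm high (z), 46 mm long (y). It is half-way up, 27 mm out from the face plate, 19 mm from the free end, 29 mm above the carrier's underside. Frame: the carrier's; at home parallel to the microscope's, at microscope (0, -112, 41) mm. Grasp here or farther out.
- carrier: Lamp carrier, loose, resting in the tunnel; about 0.17 kg. Origin: middle of the sled's underside, at home microscope (0, -35, 12) mm. Along its y: handle -96 to -50, bare metal face plate -50 to -45 (56 wide, 46 high), steel sled -45 to 45 mm (40 wide; 2 mm play each side in the tunnel). Sled and plate stand level on a flat floor. Clear of the tunnel once drawn out 90 mm.
- lamp: Small glass lamp upright on the white socket near the carrier's inner end, at carrier y 35 mm: 11 mm in diameter, 20 mm high. Origin at its foot, 16 mm above the carrier's underside; its tip passes 4 mm under the tunnel's roof.
- tray: Shallow steel parts tray, fixed, right of the microscope: 270 mm along its x, 190 mm along its y, floor 3 mm above the bench, rim 14 mm high, 3 mm thick. Origin on the bench under its centre. A carton stands at its +x end (x above 70 mm); the rest is free.
- lamp_carton: Bystander: cardboard carton 34 x 75 x 34 mm at the +x end of the tray. Origin under its centre.
- oil_bottle: Bystander: small amber bottle, 28 mm in diameter, 62 mm high, at the right rear of the microscope.
- tally_counter: Bystander: grey tally counter 75 x 105 x 37 mm.
- petri_dish: Bystander: clear dish 94 mm in diameter, 17 mm high.
- slide_rack: Bystander: blue open box 90 x 120 x 40 mm with glass slides, in front of the microscope.
- jar_a: Bystander: white jar with red lid, 48 mm in diameter, 60 mm high.
- jar_b: Bystander: as jar_a.

How it is judged:
By the outcome, as a careful person would: the job done as asked, in the order asked, and still so for the second after the job is handed in, with the robot touching nothing.
It also fails if it takes over 54 s, if anything falls off the work surface, if the arm or the gripper's body presses on something with over 40 N, if the wrist force passes 120 N, or if a joint passes its speed limit or range.

## Robot

A 6-joint arm with a two-finger parallel gripper is mounted at the origin on the work surface. World frame = base frame: x ahead of the robot, y to its left, z up, the work surface at z = 0. Lengths are in m, angles in degrees, forces in N, time in s.
With the tool pointing down it reaches from about 0.3 to 0.825 m from the base axis. Payload 5.4 kg.
Tool frame: the origin (TCP) lies at the very end of the fingers, on their centre line; the grasp point (between the pads) lies 19 mm behind it (robot.tcp_to_grasp is the distance from the TCP to the grasp point, in m); z points along the fingers, y is the direction in which the jaws open and shut (so a half turn about z gives the same grasp; the last joint's range is limited). The gripper opens to 92 mm and grips with 3 to 60 N. Pads are 20 mm wide; open, the fingers measure 128 mm over their backs; the gripper's body (75 mm by 189 mm) begins 69 mm behind the grasp point.
Start: joints at [63.936, 9.076, 91.501, -0, 79.423, -12.038], TCP at [0.139, 0.558, 0.215] pointing down, gripper open.
Joint ranges: [-166.64, 166.64], [-54.1, 131.32], [10.49, 154.53], [-73.88, 253.88], [9.74, 151.15], [-171.62, 171.62]. Speed limits (degrees/s): [147.25, 147.25, 180, 180, 180, 180].

## Interface

Orientations are given as a 3x3 rotation matrix whose columns are the frame's x, y, z axes.
In Python, from plant import robot gives the robot as it stands.
- The arm moves only by the shell command python3 -m creep 'ROWS' [OPENING] [FORCE]. ROWS is JSON, a list of rows, each an object of numbers: "tx", "ty", "tz": the shift along the tool's x, y, z in cm; "roll": the turn about the tool's z in degrees. A call has exactly 8 rows; each row is the pose to reach, as a shift and turn from the pose commanded when the call began, along the tool's axes at that moment; what a row does not reach only later rows make up. A row lasts 1/10 s, in which the tool goes at most 50 mm and 8.59 degrees, less where a joint would pass 70% of its speed; a pose out of reach is approached as far as the arm can. A call with a gripper value outside its range is refused whole. OPENING is the opening, from -1 (shut) to 1 (fully open), set as the call begins (- or left out, the last holds). The fingers move at their own pace and stop on an object; FORCE is the grip in N (left out, the last holds). Time passes only in rows, so rows that repeat a pose let the fingers close, or fill a call up. It gives the time, the measured TCP pose, the force and the opening at its end, in the units of the state.
- robot.get_state(): the state, without advancing time (a new reading comes with each control period).
- robot.grab_frame(name): name is "side" or "top" or "wrist"; returns a dict with "image" (480x640x3 uint8, red, green, blue), "fx", "fy", "cx", "cy" (pixels), "cam_to_world" (4x4, takes a point from camera to world coordinates). Camera axes: x right, y up, looking along -z (the intrinsics and any distortion apply to the point x, -y, -z); pixel columns grow to the right and rows downward; lengths in m; the calibration is good to about 2 mm. A picture is of the moment at which its call begins. There is no depth.
- robot.close_job(): hands the job in, once; it reports no verdict.
The state is a dict: "t": time; "q": joint angles; "dq": joint speeds; "tau": joint torques, N m; "eef_pos": TCP position; "eef_rot": TCP orientation; "force": force on the tool from outside, world axes, zero at the start; "ft_torque": the same for the moment, N m; "grip_width": finger opening in m.
Only numpy, scipy, OpenCV 4.12 (cv2) and the standard library are available. Lean on these libraries where they do the work, as an engineer would, in place of code of your own. Each camera call takes 0.05 s, during which the arm holds its last target.

## Working session

There is one attempt and no reset: what is moved stays moved. The work goes in short steps, Python scripts to look and compute and a shell command to move; the robot and the scene stay as the last step left them, time stands still between calls to the robot, and variables do not carry over. Pictures are saved under pics/ and viewed, and the job is handed in when it is done.

```bash
ls; mkdir -p pics
python3 - <<'E'
from plant import robot
import cv2,json,numpy as np,pickle
s=robot.get_state();print(s)
print(robot.tcp_to_grasp)
fr={}
for n in ["side","top","wrist"]:
    f=robot.grab_frame(n);fr[n]=f
    cv2.imwrite(f"pics/{n}0.png",f["image"][:,:,::-1])
    print(n,[f[k] for k in f if k!="image"])
pickle.dump(fr,open("f0.pkl","wb"))
E
```

```text
pics
{'t': 0.0, 'q': array([ 6.39364735e+01,  9.11209730e+00,  9.15703528e+01, -1.89102108e-03,
        7.94224598e+01, -1.20362353e+01]), 'dq': array([ 0.05356347,  0.114377  ,  0.08312029,  0.00130233, -0.0900656 ,
       -0.02212614]), 'tau': array([-2.47630860e-04, -3.85565865e+01, -3.22108340e+01,  7.01550208e-02,
        3.77452292e-02, -1.42220460e-04]), 'eef_pos': array([0.13911061, 0.55728677, 0.21364025]), 'eef_rot': array([[-9.70181723e-01,  2.42377438e-01, -7.75347039e-04],
       [ 2.42378425e-01,  9.70180368e-01, -1.65907555e-03],
       [ 3.50103994e-04, -1.79753217e-03, -9.99998323e-01]]), 'force': array([-0.23248289, -1.24853759, -0.60562962]), 'ft_torque': array([-0.04213897,  0.01473012, -0.01451822]), 'grip_width': 0.09168365138814161}
0.0187
side [434.58349710368856, 434.58349710368856, 315.9141419870179, 245.9690313727768, array([[ 0.99000532,  0.05887287, -0.12815405,  0.48668926],
       [-0.14044575,  0.49419659, -0.85793048, -0.66553572],
       [ 0.01282447,  0.86735443,  0.4975257 ,  0.54664814],
       [ 0.        ,  0.        ,  0.        ,  1.        ]])]
top [439.9774026603988, 439.9774026603988, 315.9353468539562, 238.13303363152122, array([[ 0.00490437,  0.9965664 , -0.08265208,  0.50588697],
       [-0.99998398,  0.00512109,  0.00241031,  0.03069775],
       [ 0.0028253 ,  0.08263893,  0.99657555,  0.96846496],
       [ 0.        ,  0.        ,  0.        ,  1.        ]])]
wrist [427.3515405807839, 427.3515405807839, 319.26127062098243, 244.68614079747567, array([[ 0.24085958, -0.9413195 , -0.23644082,  0.0731602 ],
       [ 0.97055778,  0.23308504,  0.06073677,  0.57401429],
       [-0.00206189, -0.24410851,  0.96974573,  0.38306575],
       [ 0.        ,  0.        ,  0.        ,  1.        ]])]
```

View pics/side0.png

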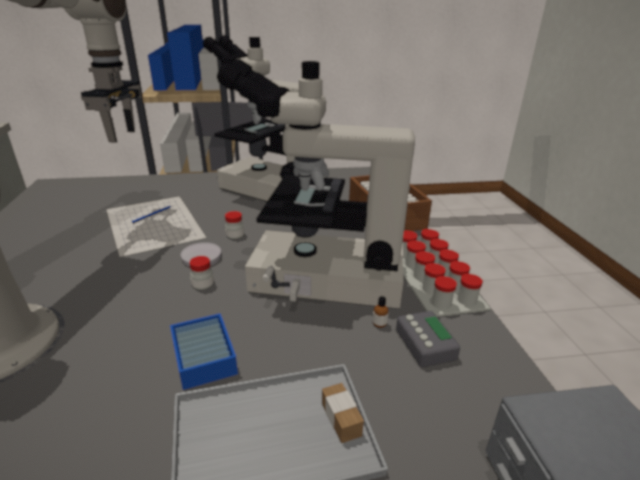

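View pics/top0.png

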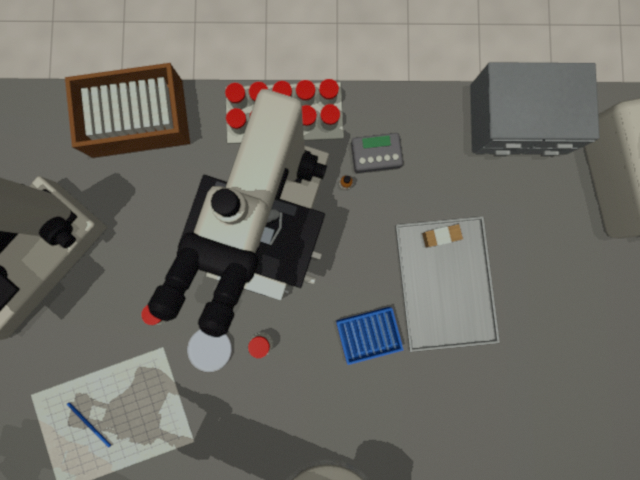

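View pics/wrist0.png

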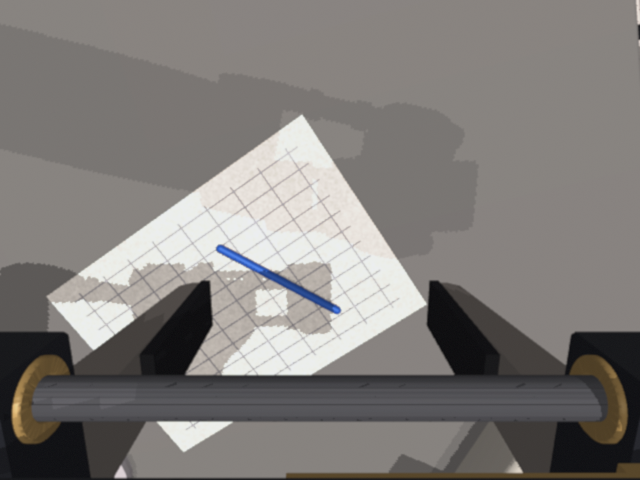

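```bash
python3 -m creep --help; python3 -m creep
python3 - <<'E'
import pickle,cv2
f=pickle.load(open("f0.pkl","rb"))
a=f["side"]["image"][210:330,230:430,::-1];cv2.imwrite("pics/s_z.png",cv2.resize(a,None,fx=4,fy=4,interpolation=cv2.INTER_CUBIC))
a=f["top"]["image"][80:310,150:370,::-1];cv2.imwrite("pics/t_z.png",cv2.resize(a,None,fx=2.6,fy=2.6,interpolation=cv2.INTER_CUBIC))
E
```

```text
invalid input: not JSON, or not a number
invalid input
```

View pics/s_z.png

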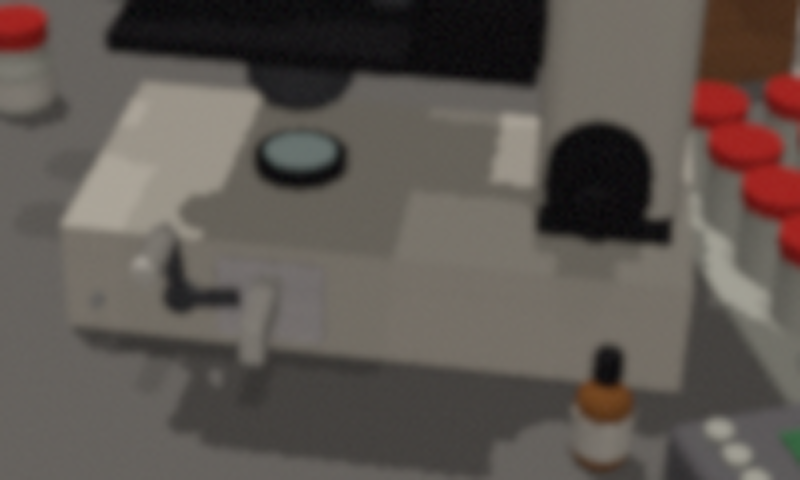

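View pics/t_z.png

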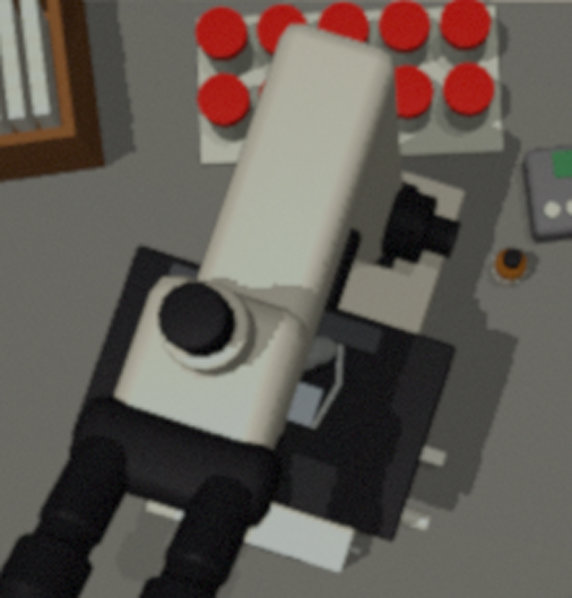

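```bash
cat > h.py <<'E'
import numpy as np,pickle
def ray(f,u,v):
    T=f["cam_to_world"];d=np.array([(u-f["cx"])/f["fx"],-(v-f["cy"])/f["fy"],-1.]);return T[:3,3],T[:3,:3]@d
def cast(f,u,v,z):
    o,d=ray(f,u,v);return o+d*(z-o[2])/d[2]
def proj(f,p):
    T=f["cam_to_world"];c=T[:3,:3].T@(np.array(p)-T[:3,3]);return f["cx"]-f["fx"]*c[0]/c[2],f["cy"]+f["fy"]*c[1]/c[2]
def fit(m,w):
    m=np.array(m,float);w=np.array(w);mc=m.mean(0);wc=w.mean(0);a=m-mc;b=w-wc
    th=np.arctan2((a[:,0]*b[:,1]-a[:,1]*b[:,0]).sum(),(a*b).sum())
    R=np.array([[np.cos(th),-np.sin(th)],[np.sin(th),np.cos(th)]]);t=wc-R@mc
    return th,R,t,np.linalg.norm(w-(m@R.T+t),axis=1)
E
python3 - <<'E'
from h import *
f=pickle.load(open("f0.pkl","rb"));S,T=f["side"],f["top"]
pts=[]
for (u,v),m in [((64,224),(-110,-80,66)),((680,389),(210,-80,0)),((72,325),(-110,-80,0)),((145,85),(-110,80,66)),((301,152),(0,0,72))]:
    pts.append((m,cast(S,230+u/4,210+v/4,m[2]/1e3)))
for (u,v),m in [((465,190),(210,-80,66)),((343,572),(-110,-80,66)),((455,347),(70,-115,197)),((393,540),(-70,-115,197)),((140,247),(70,115,197))]:
    pts.append((m,cast(T,150+u/2.6,80+v/2.6,m[2]/1e3)))
for sel in (range(10),range(5),range(5,10)):
    th,R,t,r=fit([np.array(pts[i][0][:2])/1e3 for i in sel],[pts[i][1][:2] for i in sel])
    print(np.degrees(th),t,(r*1e3).round(1))
for i in range(10):print(pts[i][0],pts[i][1].round(4))
E
```

```text
-17.126436466763863 [0.58363031 0.14279492] [1.6 4.2 3.7 5.9 4.2 2.5 1.9 3.  0.7 4.3]
-16.61169843434116 [0.58497266 0.14421007] [0.5 1.2 3.1 6.4 2.7]
-17.29139545916095 [0.58225564 0.1417162 ] [0.7 1.2 2.3 2.3 2.5]
(-110, -80, 66) [0.4566 0.0985 0.066 ]
(210, -80, 0) [0.7624 0.0084 0.    ]
(-110, -80, 0) [0.4564 0.1021 0.    ]
(-110, 80, 66) [0.5041 0.2461 0.066 ]
(0, 0, 72) [0.5847 0.1469 0.072 ]
(210, -80, 66) [0.7594 0.0024 0.066 ]
(-110, -80, 66) [0.4541 0.0971 0.066 ]
(70, -115, 197) [0.6137 0.013  0.197 ]
(-70, -115, 197) [0.4831 0.0542 0.197 ]
(70, 115, 197) [0.6816 0.2288 0.197 ]
```

```bash
python3 -m creep '[{"tx":1,"tz":-4.5},{"tx":2,"tz":-9},{"tx":3,"tz":-14},{"tx":5,"tz":-19},{"tx":6,"tz":-24},{"tx":7,"tz":-29},{"tx":8,"tz":-34},{"tx":9,"tz":-39}]'; python3 -c "
from plant import robot
s=robot.get_state();print(s['q'].round(2),s['eef_pos'],s['eef_rot'].round(3))"
```

```text
[ 63.94   9.11  91.55  -0.    79.42 -12.04] [0.13918081 0.55739846 0.21383751] [[-0.97   0.242 -0.001]
 [ 0.242  0.97  -0.001]
 [ 0.    -0.001 -1.   ]]invalid input at $[0]: expected keys tx, ty, tz, roll
```

```bash
cat > st.py <<'E'
from plant import robot
s=robot.get_state();print(s['t'],s['q'].round(2),s['eef_pos'].round(4),s['force'].round(1),s['grip_width']);print(s['eef_rot'].round(3))
E
python3 -m creep '[{"tx":1,"ty":0,"tz":-4.5,"roll":0},{"tx":2,"ty":0,"tz":-9,"roll":0},{"tx":3,"ty":0,"tz":-14,"roll":0},{"tx":5,"ty":0,"tz":-19,"roll":0},{"tx":6,"ty":0,"tz":-24,"roll":0},{"tx":7,"ty":0,"tz":-29,"roll":0},{"tx":8,"ty":0,"tz":-34,"roll":0},{"tx":9,"ty":0,"tz":-39,"roll":0}]'; python3 st.py
```

```text
t: 0.95
eef_pos: [0.0531, 0.5787, 0.5979]
eef_rot: [[-0.97, 0.242, 0.0], [0.242, 0.97, 0.0], [-0.0, 0.0, -1.0]]
force: [-0.8, 0.3, 0.8]
grip_width: 0.0918
0.95 [ 72.85  17.01  38.68  -0.   124.3   -3.13] [0.0531 0.5787 0.5979] [-0.8  0.3  0.8] 0.09176334427039101
[[-0.97   0.242  0.   ]
 [ 0.242  0.97   0.   ]
 [-0.     0.    -1.   ]]
```

```bash
python3 -m creep '[{"tx":0,"ty":0,"tz":-4,"roll":0},{"tx":0,"ty":0,"tz":-8,"roll":0},{"tx":0,"ty":0,"tz":-12,"roll":0},{"tx":0,"ty":0,"tz":-16,"roll":0},{"tx":0,"ty":0,"tz":-20,"roll":0},{"tx":0,"ty":0,"tz":-24,"roll":0},{"tx":0,"ty":0,"tz":-28,"roll":0},{"tx":0,"ty":0,"tz":-32,"roll":0}]'; python3 st.py
```

```text
t: 1.75
eef_pos: [0.0465, 0.5033, 0.7341]
eef_rot: [[-0.97, 0.242, 0.003], [0.242, 0.97, 0.025], [0.003, 0.025, -1.0]]
force: [0.0, -0.1, 0.1]
grip_width: 0.0919
1.75 [ 70.79  23.4   10.53   0.56 144.65  -4.73] [0.0465 0.5033 0.7341] [ 0.  -0.1  0.1] 0.09189288981095867
[[-0.97   0.242  0.003]
 [ 0.242  0.97   0.025]
 [ 0.003  0.025 -1.   ]]
```

```bash
python3 - <<'E'
from h import *
f=pickle.load(open("f0.pkl","rb"));S,T=f["side"],f["top"]
for z in (.35,.4,.45):print(z,cast(S,207,45,z).round(3),cast(S,255,40,z).round(3))
print(cast(S,220,132,.19).round(3))
E
python3 -m creep '[{"tx":0,"ty":5,"tz":0,"roll":0},{"tx":0,"ty":10,"tz":0,"roll":0},{"tx":0,"ty":15,"tz":0,"roll":0},{"tx":0,"ty":20,"tz":0,"roll":0},{"tx":0,"ty":25,"tz":0,"roll":0},{"tx":0,"ty":30,"tz":0,"roll":0},{"tx":0,"ty":35,"tz":0,"roll":0},{"tx":0,"ty":40,"tz":0,"roll":0}]'; python3 st.py
```

```text
0.35 [0.304 1.548 0.35 ] [0.525 1.812 0.35 ]
0.4 [0.35  0.985 0.4  ] [0.515 1.182 0.4  ]
0.45 [0.397 0.422 0.45 ] [0.506 0.552 0.45 ]
[0.389 0.666 0.19 ]
t: 2.55
eef_pos: [0.0962, 0.653, 0.6155]
eef_rot: [[-0.97, 0.242, 0.006], [0.242, 0.969, 0.052], [0.006, 0.052, -0.999]]
force: [0.0, -0.4, -0.1]
grip_width: 0.092
2.55 [ 70.84  35.59  10.53   0.84 130.93  -4.57] [0.0962 0.653  0.6155] [ 0.  -0.4 -0.1] 0.09204927209980719
[[-0.97   0.242  0.006]
 [ 0.242  0.969  0.052]
 [ 0.006  0.052 -0.999]]
```

```bash
python3 -m creep '[{"tx":0,"ty":200,"tz":0,"roll":0},{"tx":0,"ty":200,"tz":0,"roll":0},{"tx":0,"ty":200,"tz":0,"roll":0},{"tx":0,"ty":200,"tz":0,"roll":0},{"tx":0,"ty":200,"tz":0,"roll":0},{"tx":0,"ty":200,"tz":0,"roll":0},{"tx":0,"ty":200,"tz":0,"roll":0},{"tx":0,"ty":200,"tz":0,"roll":0}]'; python3 st.py
```

```text
t: 3.35
eef_pos: [0.1466, 0.7848, 0.4549]
eef_rot: [[-0.97, 0.242, 0.013], [0.242, 0.966, 0.086], [0.009, 0.086, -0.996]]
force: [0.1, 0.3, 0.2]
grip_width: 0.0918
3.35 [ 70.38  48.8   10.54   1.07 115.79  -5.08] [0.1466 0.7848 0.4549] [0.1 0.3 0.2] 0.09177093570614858
[[-0.97   0.242  0.013]
 [ 0.242  0.966  0.086]
 [ 0.009  0.086 -0.996]]
```

```bash
python3 -m creep '[{"tx":0,"ty":190,"tz":-50,"roll":0},{"tx":0,"ty":190,"tz":-50,"roll":0},{"tx":0,"ty":190,"tz":-50,"roll":0},{"tx":0,"ty":190,"tz":-50,"roll":0},{"tx":0,"ty":190,"tz":-50,"roll":0},{"tx":0,"ty":190,"tz":-50,"roll":0},{"tx":0,"ty":190,"tz":-50,"roll":0},{"tx":0,"ty":190,"tz":-50,"roll":0}]'; python3 st.py
```

```text
t: 4.15
eef_pos: [0.1713, 0.8227, 0.4052]
eef_rot: [[-0.97, 0.241, 0.021], [0.242, 0.962, 0.124], [0.01, 0.125, -0.992]]
force: [-0.2, 0.3, 0.7]
grip_width: 0.0918
4.15 [ 69.5   52.56  10.54   1.47 109.79  -5.88] [0.1713 0.8227 0.4052] [-0.2  0.3  0.7] 0.09180937693018298
[[-0.97   0.241  0.021]
 [ 0.242  0.962  0.124]
 [ 0.01   0.125 -0.992]]
```

```bash
python3 -m creep '[{"tx":0,"ty":195,"tz":-30,"roll":0},{"tx":0,"ty":195,"tz":-30,"roll":0},{"tx":0,"ty":195,"tz":-30,"roll":0},{"tx":0,"ty":195,"tz":-30,"roll":0},{"tx":0,"ty":195,"tz":-30,"roll":0},{"tx":0,"ty":195,"tz":-30,"roll":0},{"tx":0,"ty":195,"tz":-30,"roll":0},{"tx":0,"ty":195,"tz":-30,"roll":0}]'; python3 st.py
```

```text
t: 4.95
eef_pos: [0.1905, 0.8591, 0.3529]
eef_rot: [[-0.97, 0.24, 0.029], [0.242, 0.956, 0.164], [0.011, 0.166, -0.986]]
force: [-0.4, -0.8, -0.0]
grip_width: 0.0921
4.95 [ 69.01  56.42  10.54   1.84 103.63  -6.37] [0.1905 0.8591 0.3529] [-0.4 -0.8 -0. ] 0.0921497219588989
[[-0.97   0.24   0.029]
 [ 0.242  0.956  0.164]
 [ 0.011  0.166 -0.986]]
```

```bash
python3 -m creep '[{"tx":0,"ty":198,"tz":-20,"roll":0},{"tx":0,"ty":198,"tz":-20,"roll":0},{"tx":0,"ty":198,"tz":-20,"roll":0},{"tx":0,"ty":198,"tz":-20,"roll":0},{"tx":0,"ty":198,"tz":-20,"roll":0},{"tx":0,"ty":198,"tz":-20,"roll":0},{"tx":0,"ty":198,"tz":-20,"roll":0},{"tx":0,"ty":198,"tz":-20,"roll":0}]'; python3 -m creep '[{"tx":0,"ty":198,"tz":-20,"roll":0},{"tx":0,"ty":198,"tz":-20,"roll":0},{"tx":0,"ty":198,"tz":-20,"roll":0},{"tx":0,"ty":198,"tz":-20,"roll":0},{"tx":0,"ty":198,"tz":-20,"roll":0},{"tx":0,"ty":198,"tz":-20,"roll":0},{"tx":0,"ty":198,"tz":-20,"roll":0},{"tx":0,"ty":198,"tz":-20,"roll":0}]'; python3 st.py
```

```text
t: 5.75
eef_pos: [0.2045, 0.8873, 0.3144]
eef_rot: [[-0.97, 0.239, 0.039], [0.242, 0.949, 0.204], [0.012, 0.207, -0.978]]
force: [-0.3, 0.1, -0.2]
grip_width: 0.0921
t: 6.55
eef_pos: [0.214, 0.9054, 0.3006]
eef_rot: [[-0.97, 0.237, 0.048], [0.241, 0.939, 0.244], [0.012, 0.249, -0.969]]
force: [-0.0, -0.7, -0.2]
grip_width: 0.0924
6.55 [68.39 60.43 10.54  2.59 94.84 -7.  ] [0.214  0.9054 0.3006] [-0.  -0.7 -0.2] 0.09240073399009625
[[-0.97   0.237  0.048]
 [ 0.241  0.939  0.244]
 [ 0.012  0.249 -0.969]]
```

```bash
python3 -m creep '[{"tx":0,"ty":200,"tz":-10,"roll":0},{"tx":0,"ty":200,"tz":-10,"roll":0},{"tx":0,"ty":200,"tz":-10,"roll":0},{"tx":0,"ty":200,"tz":-10,"roll":0},{"tx":0,"ty":200,"tz":-10,"roll":0},{"tx":0,"ty":200,"tz":-10,"roll":0},{"tx":0,"ty":200,"tz":-10,"roll":0},{"tx":0,"ty":200,"tz":-10,"roll":0}]'; python3 -m creep '[{"tx":0,"ty":200,"tz":0,"roll":0},{"tx":0,"ty":200,"tz":0,"roll":0},{"tx":0,"ty":200,"tz":0,"roll":0},{"tx":0,"ty":200,"tz":0,"roll":0},{"tx":0,"ty":200,"tz":0,"roll":0},{"tx":0,"ty":200,"tz":0,"roll":0},{"tx":0,"ty":200,"tz":0,"roll":0},{"tx":0,"ty":200,"tz":0,"roll":0}]'; python3 -m creep '[{"tx":0,"ty":200,"tz":0,"roll":0},{"tx":0,"ty":200,"tz":0,"roll":0},{"tx":0,"ty":200,"tz":0,"roll":0},{"tx":0,"ty":200,"tz":0,"roll":0},{"tx":0,"ty":200,"tz":0,"roll":0},{"tx":0,"ty":200,"tz":0,"roll":0},{"tx":0,"ty":200,"tz":0,"roll":0},{"tx":0,"ty":200,"tz":0,"roll":0}]'; python3 st.py
```

```text
t: 7.35
eef_pos: [0.2216, 0.9225, 0.29]
eef_rot: [[-0.97, 0.235, 0.058], [0.241, 0.928, 0.284], [0.013, 0.29, -0.957]]
force: [-0.3, -0.5, -0.3]
grip_width: 0.0919
t: 8.15
eef_pos: [0.228, 0.9387, 0.2824]
eef_rot: [[-0.97, 0.232, 0.068], [0.241, 0.915, 0.324], [0.013, 0.33, -0.944]]
force: [0.3, -0.5, 0.4]
grip_width: 0.0921
t: 8.95
eef_pos: [0.2325, 0.9496, 0.2908]
eef_rot: [[-0.97, 0.229, 0.078], [0.241, 0.9, 0.362], [0.013, 0.37, -0.929]]
force: [0.2, -0.6, -0.6]
grip_width: 0.0918
8.95 [67.98 61.96 10.54  3.68 86.05 -7.47] [0.2325 0.9496 0.2908] [ 0.2 -0.6 -0.6] 0.09184148750703815
[[-0.97   0.229  0.078]
 [ 0.241  0.9    0.362]
 [ 0.013  0.37  -0.929]]
```

Run:
```python
from plant import robot
import cv2
f=robot.grab_frame("side");cv2.imwrite("pics/side1.png",f["image"][:,:,::-1])
```

```text
(no output)
```

View pics/side1.png

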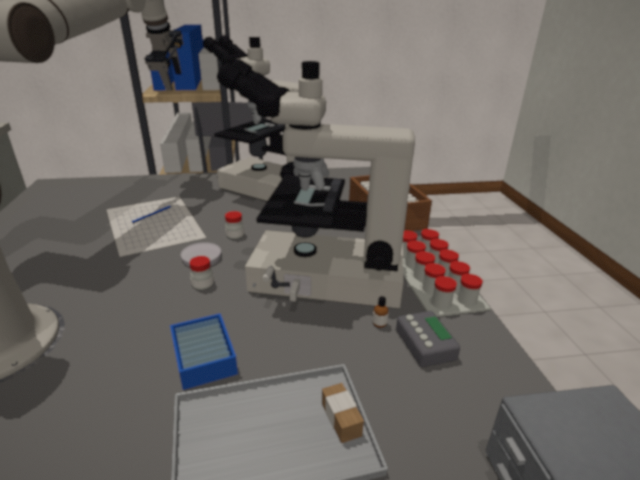

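```bash
python3 -m creep '[{"tx":0,"ty":200,"tz":0,"roll":0},{"tx":0,"ty":200,"tz":0,"roll":0},{"tx":0,"ty":200,"tz":0,"roll":0},{"tx":0,"ty":200,"tz":0,"roll":0},{"tx":0,"ty":200,"tz":0,"roll":0},{"tx":0,"ty":200,"tz":0,"roll":0},{"tx":0,"ty":200,"tz":0,"roll":0},{"tx":0,"ty":200,"tz":0,"roll":0}]'; python3 -m creep '[{"tx":0,"ty":200,"tz":0,"roll":0},{"tx":0,"ty":200,"tz":0,"roll":0},{"tx":0,"ty":200,"tz":0,"roll":0},{"tx":0,"ty":200,"tz":0,"roll":0},{"tx":0,"ty":200,"tz":0,"roll":0},{"tx":0,"ty":200,"tz":0,"roll":0},{"tx":0,"ty":200,"tz":0,"roll":0},{"tx":0,"ty":200,"tz":0,"roll":0}]'; python3 -m creep '[{"tx":0,"ty":200,"tz":0,"roll":0},{"tx":0,"ty":200,"tz":0,"roll":0},{"tx":0,"ty":200,"tz":0,"roll":0},{"tx":0,"ty":200,"tz":0,"roll":0},{"tx":0,"ty":200,"tz":0,"roll":0},{"tx":0,"ty":200,"tz":0,"roll":0},{"tx":0,"ty":200,"tz":0,"roll":0},{"tx":0,"ty":200,"tz":0,"roll":0}]'; python3 -m creep '[{"tx":0,"ty":200,"tz":0,"roll":0},{"tx":0,"ty":200,"tz":0,"roll":0},{"tx":0,"ty":200,"tz":0,"roll":0},{"tx":0,"ty":200,"tz":0,"roll":0},{"tx":0,"ty":200,"tz":0,"roll":0},{"tx":0,"ty":200,"tz":0,"roll":0},{"tx":0,"ty":200,"tz":0,"roll":0},{"tx":0,"ty":200,"tz":0,"roll":0}]'; python3 st.py
```

```text
t: 9.8
eef_pos: [0.2356, 0.9568, 0.3103]
eef_rot: [[-0.97, 0.225, 0.087], [0.241, 0.884, 0.401], [0.013, 0.41, -0.912]]
force: [-0.7, -0.2, 0.2]
grip_width: 0.0918
t: 10.6
eef_pos: [0.2377, 0.9609, 0.3373]
eef_rot: [[-0.97, 0.221, 0.097], [0.241, 0.866, 0.438], [0.013, 0.448, -0.894]]
force: [0.2, 0.4, 0.9]
grip_width: 0.0918
t: 11.4
eef_pos: [0.2391, 0.9624, 0.3692]
eef_rot: [[-0.97, 0.217, 0.106], [0.241, 0.847, 0.474], [0.013, 0.486, -0.874]]
force: [0.9, 0.3, -0.3]
grip_width: 0.0921
t: 12.2
eef_pos: [0.2396, 0.9615, 0.4045]
eef_rot: [[-0.97, 0.212, 0.115], [0.241, 0.826, 0.51], [0.013, 0.522, -0.853]]
force: [0.0, -0.6, -0.6]
grip_width: 0.0923
12.2 [67.36 55.82 10.54  5.22 82.54 -7.71] [0.2396 0.9615 0.4045] [ 0.  -0.6 -0.6] 0.09230271716944534
[[-0.97   0.212  0.115]
 [ 0.241  0.826  0.51 ]
 [ 0.013  0.522 -0.853]]
```

```bash
python3 -m creep '[{"tx":-60,"ty":190,"tz":0,"roll":0},{"tx":-60,"ty":190,"tz":0,"roll":0},{"tx":-60,"ty":190,"tz":0,"roll":0},{"tx":-60,"ty":190,"tz":0,"roll":0},{"tx":-60,"ty":190,"tz":0,"roll":0},{"tx":-60,"ty":190,"tz":0,"roll":0},{"tx":-60,"ty":190,"tz":0,"roll":0},{"tx":-60,"ty":190,"tz":0,"roll":0}]';python3 st.py
```

```text
t: 13.0
eef_pos: [0.3267, 0.9329, 0.4376]
eef_rot: [[-0.97, 0.207, 0.128], [0.243, 0.804, 0.543], [0.01, 0.557, -0.83]]
force: [-0.8, 0.5, -0.0]
grip_width: 0.0918
13.0 [ 60.85  53.98  10.54   8.87  82.71 -13.43] [0.3267 0.9329 0.4376] [-0.8  0.5 -0. ] 0.09176294829802094
[[-0.97   0.207  0.128]
 [ 0.243  0.804  0.543]
 [ 0.01   0.557 -0.83 ]]
```

```bash
cat > go.py <<'E'
import sys,numpy as np
from plant import robot
s=robot.get_state();R=s['eef_rot'];p=s['eef_pos']
# targets on cmdline, cm in tool axes at now
for a in sys.argv[1:]:
    t=np.array(eval(a));print(a,(R.T@(t-p)*100).round(2),np.linalg.norm(t-p).round(3))
E
python3 go.py "(.34,.55,.6)" "(.42,.1,.6)" "(.44,-.12,.4)"
python3 - <<'E'
from h import *
T=pickle.load(open("f0.pkl","rb"))["top"]
for z in (.35,.42):print(cast(T,165,310,z),cast(T,215,330,z))
E
```

```text
(.34,.55,.6) [-10.45 -21.45 -34.09] 0.416
(.42,.1,.6) [-29.16 -55.97 -57.49] 0.854
(.44,-.12,.4) [-36.65 -84.39 -52.57] 1.06
[0.45584182 0.23855684 0.35      ] [0.42873397 0.16843151 0.35      ]
[0.4615061  0.21503063 0.42      ] [0.43746641 0.15284233 0.42      ]
```

```bash
python3 -m creep '[{"tx":-1.3,"ty":-2.7,"tz":-4.2,"roll":8},{"tx":-2.6,"ty":-5.3,"tz":-8.4,"roll":16},{"tx":-3.9,"ty":-8,"tz":-12.6,"roll":24},{"tx":-5.2,"ty":-10.6,"tz":-16.8,"roll":32},{"tx":-6.5,"ty":-13.3,"tz":-21,"roll":40},{"tx":-7.8,"ty":-16,"tz":-25.5,"roll":48},{"tx":-9.1,"ty":-18.6,"tz":-29.7,"roll":56},{"tx":-10.4,"ty":-21.3,"tz":-34,"roll":64}]';python3 st.py; python3 go.py "(.42,.2,.6)" "(.42,.1,.6)" "(.44,-.12,.4)"
```

```text
t: 13.8
eef_pos: [0.3378, 0.5772, 0.5895]
eef_rot: [[-0.234, 0.964, 0.128], [0.83, 0.129, 0.543], [0.507, 0.233, -0.83]]
force: [0.9, -0.5, 0.4]
grip_width: 0.092
13.8 [39.72 -0.98 66.33 19.67 86.62 32.03] [0.3378 0.5772 0.5895] [ 0.9 -0.5  0.4] 0.09198460937248802
[[-0.234  0.964  0.128]
 [ 0.83   0.129  0.543]
 [ 0.507  0.233 -0.83 ]]
(.42,.2,.6) [-32.69   3.29 -20.31] 0.386
(.42,.1,.6) [-40.98   1.99 -25.74] 0.484
(.44,-.12,.4) [-69.84  -3.6  -20.84] 0.73
```

```bash
python3 -m creep '[{"tx":-4.1,"ty":0.4,"tz":-2.5,"roll":4},{"tx":-8.2,"ty":0.8,"tz":-5,"roll":8},{"tx":-12.3,"ty":1.2,"tz":-7.5,"roll":12},{"tx":-16.4,"ty":1.6,"tz":-10,"roll":16},{"tx":-20.5,"ty":2,"tz":-12.5,"roll":20},{"tx":-24.6,"ty":2.2,"tz":-15,"roll":24},{"tx":-28.7,"ty":2.3,"tz":-18,"roll":26},{"tx":-33,"ty":2.4,"tz":-20.5,"roll":28}]';python3 st.py; python3 go.py "(.42,.0,.6)" "(.44,-.12,.45)" "(.45,-.12,.25)"
```

```text
t: 14.6
eef_pos: [0.4135, 0.1964, 0.5985]
eef_rot: [[0.241, 0.962, 0.13], [0.795, -0.272, 0.543], [0.557, -0.027, -0.83]]
force: [1.1, 0.4, -0.2]
grip_width: 0.092
14.6 [-15.46 -19.28  81.03  37.69 114.21  17.97] [0.4135 0.1964 0.5985] [ 1.1  0.4 -0.2] 0.09202870939679707
[[ 0.241  0.962  0.13 ]
 [ 0.795 -0.272  0.543]
 [ 0.557 -0.027 -0.83 ]]
(.42,.0,.6) [-15.37   5.96 -10.7 ] 0.196
(.44,-.12,.45) [-32.78  11.56  -4.5 ] 0.35
(.45,-.12,.25) [-43.69  13.07  12.23] 0.472
```

```bash
python3 -m creep '[{"tx":-4.2,"ty":1.5,"tz":-1.5,"roll":0},{"tx":-8.4,"ty":3,"tz":-3,"roll":0},{"tx":-12.5,"ty":4.5,"tz":-4.5,"roll":0},{"tx":-16.6,"ty":6,"tz":-5.5,"roll":0},{"tx":-20.7,"ty":7.5,"tz":-5.5,"roll":0},{"tx":-24.8,"ty":9,"tz":-5.5,"roll":0},{"tx":-28.8,"ty":10.5,"tz":-5,"roll":0},{"tx":-32.8,"ty":11.5,"tz":-4.5,"roll":0}]';python3 st.py
python3 - <<'E'
from plant import robot
import cv2,pickle
fr={}
for n in ("side","wrist"):
    f=robot.grab_frame(n);fr[n]=f;cv2.imwrite(f"pics/{n}2.png",f["image"][:,:,::-1])
pickle.dump(fr,open("f2.pkl","wb"))
E
```

```text
t: 15.4
eef_pos: [0.4399, -0.1199, 0.4479]
eef_rot: [[0.241, 0.962, 0.129], [0.795, -0.272, 0.542], [0.556, -0.028, -0.83]]
force: [0.4, 0.1, -0.2]
grip_width: 0.0916
15.4 [-50.47  -5.87  86.92  30.05 117.47 -24.49] [ 0.4399 -0.1199  0.4479] [ 0.4  0.1 -0.2] 0.09164944753454399
[[ 0.241  0.962  0.129]
 [ 0.795 -0.272  0.542]
 [ 0.556 -0.028 -0.83 ]]
```

View pics/side2.png

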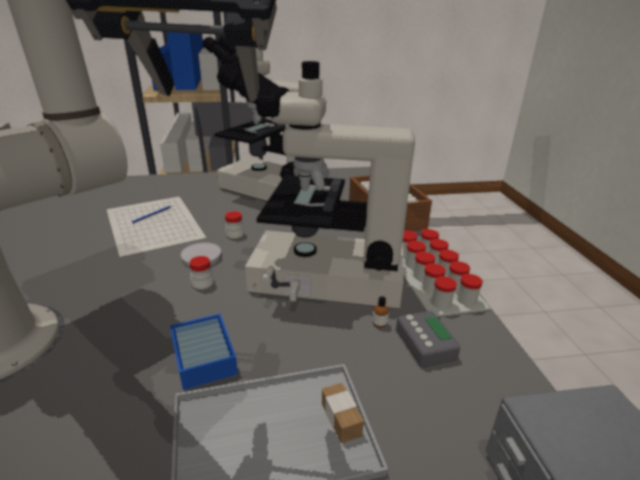

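View pics/wrist2.png

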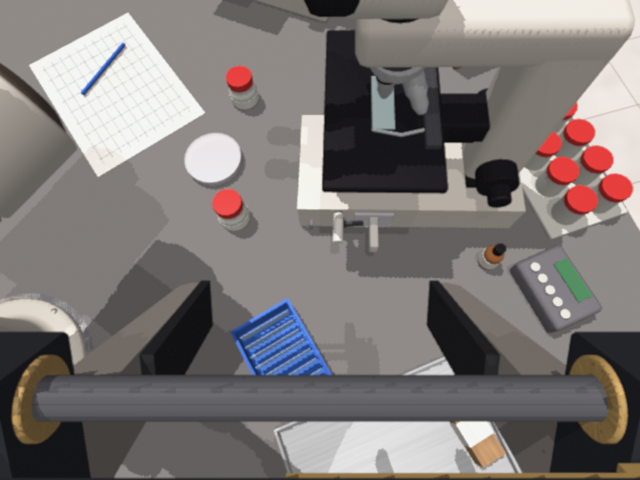

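Run:
```python
import pickle,cv2
f=pickle.load(open("f2.pkl","rb"))
a=f["wrist"]["image"][180:290,290:420,::-1];cv2.imwrite("pics/w2z.png",cv2.resize(a,None,fx=5,fy=5,interpolation=cv2.INTER_CUBIC))
```

```text
(no output)
```

View pics/w2z.png

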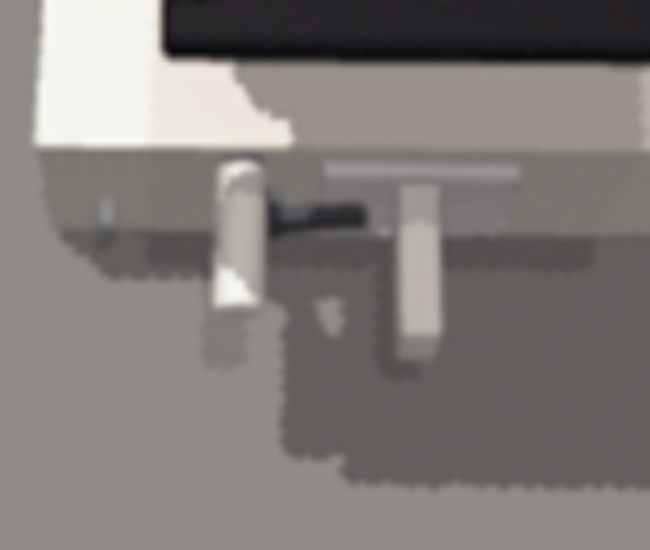

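Run:
```python
from h import *
W=pickle.load(open("f2.pkl","rb"))["wrist"]
L=[((35,148),(-110,-80,66)),((418,335),(0,-131,53)),((419,187),(0,-85,53)),((323,168),(-28,-85,58)),((520,170),(28,-85,58)),((165,57),(-70,-115,185))]
w=[cast(W,290+u/5,180+v/5,m[2]/1e3) for (u,v),m in L]
th,R,t,r=fit([np.array(m[:2])/1e3 for _,m in L],[x[:2] for x in w]);print(np.degrees(th),t,(r*1e3).round(1))
t2=np.array([.5833,.1425]);th=np.radians(-17.1);R=np.array([[np.cos(th),-np.sin(th)],[np.sin(th),np.cos(th)]])
for (_,m),x in zip(L,w):print(m,((x[:2]-t2)@R*1e3).round(1))
x=cast(W,290+237/5,180+290/5,.077);print("knob end",((x[:2]-t2)@R*1e3).round(1))
for k,(u,v) in {"end top":(237,278)}.items():
    x=cast(W,290+u/5,180+v/5,.084);print(k,((x[:2]-t2)@R*1e3).round(1))
```

```text
-17.34875855999671 [0.58420352 0.14143599] [1.6 1.7 2.1 1.5 1.3 2.4]
(-110, -80, 66) [-109.2  -81.9]
(0, -131, 53) [  -0.6 -133. ]
(0, -85, 53) [  0.7 -87.8]
(-28, -85, 58) [-27.  -84.2]
(28, -85, 58) [ 29.1 -84.5]
(-70, -115, 185) [ -68.3 -113.3]
knob end [ -51.5 -128.9]
end top [ -51.5 -128.1]
```

```bash
cat > m.py <<'E'
import sys,numpy as np
from plant import robot
th=np.radians(-17.2);c,s_=np.cos(th),np.sin(th)
RM=np.array([[c,-s_,0],[s_,c,0],[0,0,1]]);TM=np.array([.5838,.142,0])
s=robot.get_state();R=s['eef_rot'];p=s['eef_pos']
def w(m):return RM@(np.array(m)/1e3)+TM
def inm(p):return (RM.T@(np.array(p)-TM)*1e3).round(1)
if __name__=="__main__":
    print("grasp in mic",inm(p-R[:,2]*.0187),"tcp",inm(p),'F',s['force'].round(1),'w',s['grip_width'].round(4),'t',s['t'])
    print("axes in mic\n",(RM.T@R).round(3))
    for a in sys.argv[1:]:   # mic grasp target mm [,backoff mm]
        v=eval(a);g=w(v[:3]);b=v[3]/1e3 if len(v)>3 else 0
        t=g+R[:,2]*(.0187-b);print(a,(R.T@(t-p)*100).round(2),"tcp",t.round(3))
E
python3 m.py "(-51.5,-118,76,120)" "(-51.5,-118,76)"
```

```text
Traceback (most recent call last):
  File "m.py", line 9, in <module>
    print("grasp in mic",inm(p-R[:,2]*.0187),"tcp",inm(p),'F',s['force'].round(1),'w',s['grip_width'].round(4),'t',s['t'])
                                                                                      ^^^^^^^^^^^^^^^^^^^^^
AttributeError: 'float' object has no attribute 'round'
```

```bash
sed -i "s/s\['grip_width'\].round(4)/round(s['grip_width'],4)/" m.py; python3 m.py "(-51.5,-118,76,120)" "(-51.5,-118,76)"
```

```text
grasp in mic [ -59.6 -304.   459.9] tcp [ -60.4 -293.5  444.5] F [ 0.2 -0.2 -0.2] w 0.0922 t 15.5
axes in mic
 [[ 0.003  0.999 -0.042]
 [ 0.829  0.021  0.559]
 [ 0.56  -0.037 -0.828]]
(-51.5,-118,76,120) [-6.07  2.62 30.16] tcp [ 0.487 -0.011  0.16 ]
(-51.5,-118,76) [-6.07  2.62 42.16] tcp [0.502 0.055 0.061]
```

```bash
python3 -m creep '[{"tx":-1,"ty":0.5,"tz":4.5,"roll":0},{"tx":-2,"ty":1,"tz":9,"roll":0},{"tx":-3,"ty":1.5,"tz":13.5,"roll":0},{"tx":-4,"ty":2,"tz":18,"roll":0},{"tx":-5,"ty":2.4,"tz":22.5,"roll":0},{"tx":-6,"ty":2.6,"tz":27,"roll":0},{"tx":-6.1,"ty":2.6,"tz":30,"roll":0},{"tx":-6.1,"ty":2.6,"tz":31,"roll":0}]' -0.35 15;python3 m.py "(-51.5,-118,76)";  python3 - <<'E'
from plant import robot
import cv2,pickle
fr={}
for n in ("side","wrist"):
    f=robot.grab_frame(n);fr[n]=f;cv2.imwrite(f"pics/{n}3.png",f["image"][:,:,::-1])
pickle.dump(fr,open("f3.pkl","wb"))
E
```

```text
t: 16.3
eef_pos: [0.4885, -0.003, 0.1551]
eef_rot: [[0.241, 0.963, 0.124], [0.794, -0.269, 0.545], [0.558, -0.033, -0.829]]
force: [-0.3, 0.2, -0.4]
grip_width: 0.0311
grasp in mic [ -47.3 -177.2  170.6] tcp [ -48.1 -166.7  155.1] F [-0.3  0.2 -0.4] w 0.0311 t 16.3
axes in mic
 [[-0.004  0.999 -0.043]
 [ 0.83   0.027  0.557]
 [ 0.558 -0.033 -0.829]]
(-51.5,-118,76) [-0.37  0.06 11.16] tcp [0.502 0.055 0.06 ]
```

View pics/side3.png

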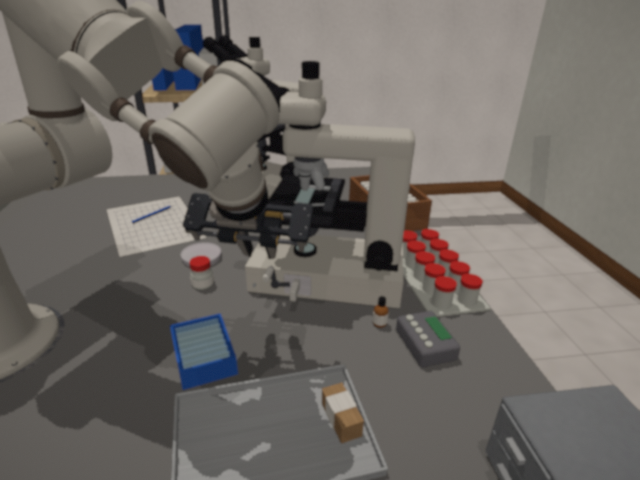

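View pics/wrist3.png

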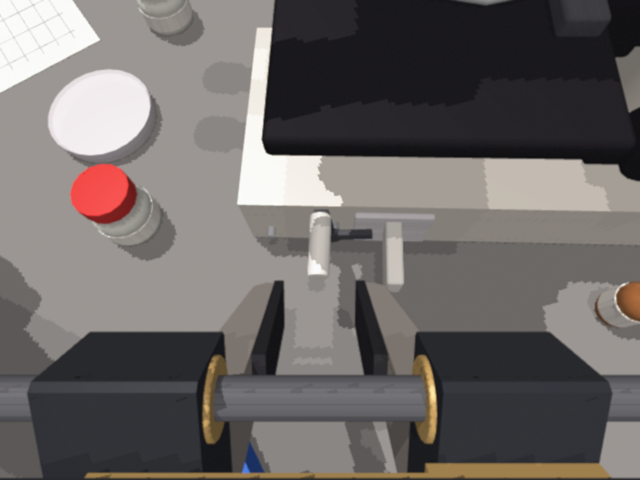

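```bash
python3 -m creep '[{"tx":-0.2,"ty":0,"tz":2.5,"roll":0},{"tx":-0.4,"ty":0,"tz":5,"roll":0},{"tx":-0.4,"ty":0,"tz":7,"roll":0},{"tx":-0.4,"ty":0,"tz":8.5,"roll":0},{"tx":-0.4,"ty":0,"tz":9.7,"roll":0},{"tx":-0.4,"ty":0,"tz":10.6,"roll":0},{"tx":-0.4,"ty":0,"tz":11.1,"roll":0},{"tx":-0.4,"ty":0,"tz":11.1,"roll":0}]';python3 m.py ;  python3 - <<'E'
from plant import robot
import cv2,pickle
fr={}
for n in ("side","wrist"):
    f=robot.grab_frame(n);fr[n]=f;cv2.imwrite(f"pics/{n}4.png",f["image"][:,:,::-1])
pickle.dump(fr,open("f4.pkl","wb"))
E
```

```text
t: 17.2
eef_pos: [0.5031, 0.0515, 0.0625]
eef_rot: [[0.241, 0.962, 0.128], [0.795, -0.271, 0.543], [0.557, -0.029, -0.83]]
force: [-0.5, 0.3, 0.2]
grip_width: 0.03
grasp in mic [ -49.6 -120.8   78. ] tcp [ -50.3 -110.3   62.5] F [-0.5  0.3  0.2] w 0.03 t 17.2
axes in mic
 [[-0.005  0.999 -0.039]
 [ 0.831  0.026  0.556]
 [ 0.557 -0.029 -0.83 ]]
```

View pics/wrist4.png

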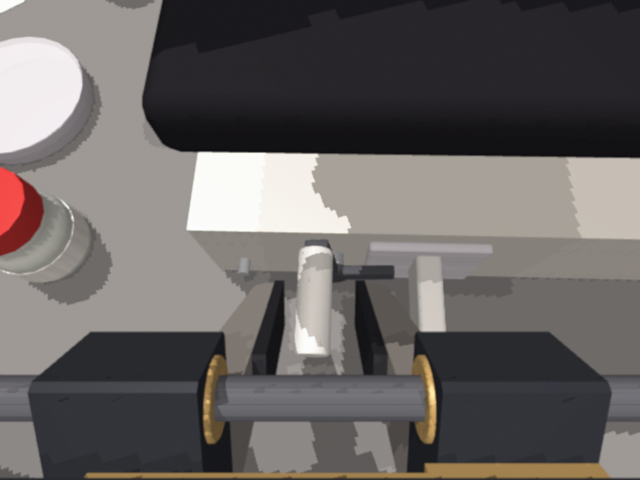

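```bash
python3 -m creep '[{"tx":0,"ty":0,"tz":0,"roll":0},{"tx":0,"ty":0,"tz":0,"roll":0},{"tx":0,"ty":0,"tz":0,"roll":0},{"tx":0,"ty":0,"tz":0,"roll":0},{"tx":-0.1,"ty":-0.9,"tz":0.2,"roll":0},{"tx":-0.4,"ty":-1.8,"tz":0.6,"roll":0},{"tx":-0.8,"ty":-2.6,"tz":1.3,"roll":0},{"tx":-1.3,"ty":-3.2,"tz":2.0,"roll":0}]' -1 15;python3 m.py "(-87,-121,44)" "(-88,-121,33)"
```

```text
t: 18.1
eef_pos: [0.4711, 0.0608, 0.0393]
eef_rot: [[0.241, 0.962, 0.129], [0.795, -0.271, 0.542], [0.557, -0.028, -0.83]]
force: [2.0, -0.2, 3.4]
grip_width: 0.0136
grasp in mic [ -82.9 -121.3   54.8] tcp [ -83.6 -110.9   39.3] F [ 2.  -0.2  3.4] w 0.0136 t 18.1
axes in mic
 [[-0.005  0.999 -0.038]
 [ 0.831  0.025  0.556]
 [ 0.557 -0.028 -0.83 ]]
(-87,-121,44) [-0.57 -0.37  0.93] tcp [0.467 0.062 0.028]
(-88,-121,33) [-1.19 -0.44  1.84] tcp [0.466 0.063 0.017]
```

```bash
python3 -m creep '[{"tx":-0.3,"ty":-0.2,"tz":0.4,"roll":0},{"tx":-0.55,"ty":-0.35,"tz":0.85,"roll":0},{"tx":-0.85,"ty":-0.4,"tz":1.3,"roll":0},{"tx":-1.15,"ty":-0.4,"tz":1.75,"roll":0},{"tx":-1.25,"ty":-0.4,"tz":1.9,"roll":0},{"tx":-1.3,"ty":-0.4,"tz":1.95,"roll":0},{"tx":-1.3,"ty":-0.4,"tz":1.95,"roll":0},{"tx":-1.3,"ty":-0.4,"tz":1.95,"roll":0}]' ;python3 m.py;  python3 - <<'E'
from plant import robot
import cv2,pickle
fr={}
for n in ("side","wrist"):
    f=robot.grab_frame(n);fr[n]=f;cv2.imwrite(f"pics/{n}5.png",f["image"][:,:,::-1])
pickle.dump(fr,open("f5.pkl","wb"))
a=fr["side"]["image"][210:330,180:380,::-1];cv2.imwrite("pics/s5z.png",cv2.resize(a,None,fx=4,fy=4,interpolation=cv2.INTER_CUBIC))
E
```

```text
t: 18.9
eef_pos: [0.4656, 0.0626, 0.0157]
eef_rot: [[0.241, 0.963, 0.124], [0.795, -0.269, 0.544], [0.557, -0.033, -0.83]]
force: [-6.9, -2.5, 6.9]
grip_width: 0.0138
grasp in mic [ -88.6 -121.2   31.2] tcp [ -89.4 -110.8   15.7] F [-6.9 -2.5  6.9] w 0.0138 t 18.9
axes in mic
 [[-0.005  0.999 -0.042]
 [ 0.83   0.028  0.556]
 [ 0.557 -0.033 -0.83 ]]
```

View pics/wrist5.png

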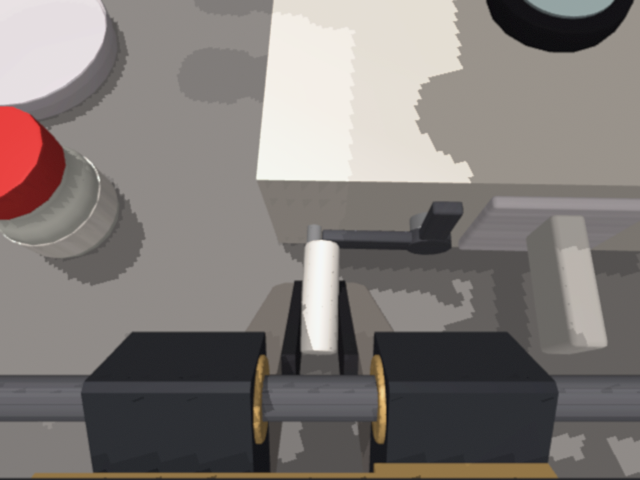

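View pics/s5z.png

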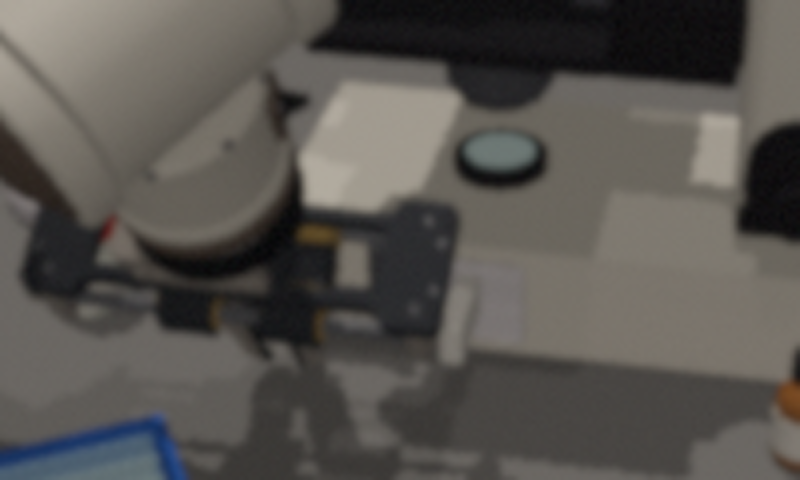

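```bash
python3 -m creep '[{"tx":0,"ty":0,"tz":0,"roll":0},{"tx":0,"ty":0,"tz":0,"roll":0},{"tx":0,"ty":0,"tz":0,"roll":0},{"tx":0,"ty":0,"tz":-1,"roll":0},{"tx":0,"ty":0,"tz":-3,"roll":0},{"tx":0,"ty":0,"tz":-5.5,"roll":0},{"tx":0,"ty":0,"tz":-8,"roll":0},{"tx":0,"ty":2,"tz":-9,"roll":0}]' -0.45 ;python3 m.py "(0,-118,41,60)" "(0,-118,41)";  python3 - <<'E'
from plant import robot
import cv2,pickle
fr={}
for n in ("side","wrist"):
    f=robot.grab_frame(n);fr[n]=f;cv2.imwrite(f"pics/{n}6.png",f["image"][:,:,::-1])
pickle.dump(fr,open("f6.pkl","wb"))
E
```

```text
t: 19.8
eef_pos: [0.4748, 0.0064, 0.0923]
eef_rot: [[0.241, 0.962, 0.129], [0.796, -0.272, 0.541], [0.556, -0.027, -0.831]]
force: [0.0, -1.0, -1.0]
grip_width: 0.0254
grasp in mic [ -63.4 -172.2  107.8] tcp [ -64.1 -161.8   92.3] F [ 0. -1. -1.] w 0.0254 t 19.8
axes in mic
 [[-0.005  0.999 -0.036]
 [ 0.831  0.025  0.555]
 [ 0.556 -0.027 -0.831]]
(0,-118,41,60) [0.76 6.65 2.33] tcp [0.544 0.007 0.075]
(0,-118,41) [0.76 6.65 8.33] tcp [0.551 0.039 0.025]
```

View pics/wrist6.png

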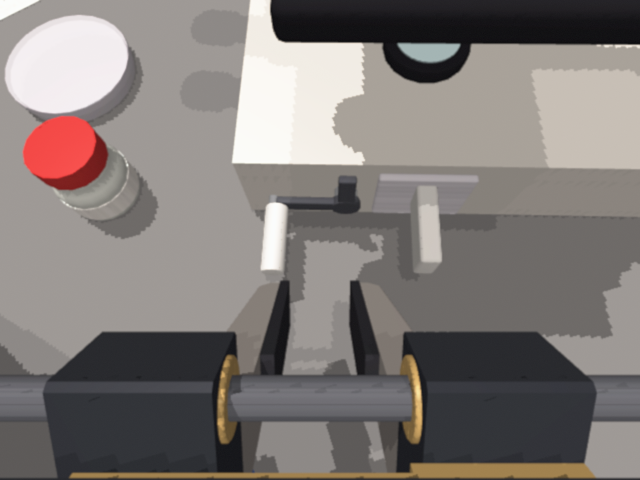

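```bash
python3 - <<'E'
from h import *
import m
W=pickle.load(open("f6.pkl","rb"))["wrist"]
for u,v,z in [(428,256,.053),(424,188,.053),(375,179,.058),(477,179,.058),(274,238,.042),(274,204,.042)]:print(m.inm(cast(W,u,v,z)))
E
python3 -m creep '[{"tx":0.1,"ty":1,"tz":0.3,"roll":0},{"tx":0.2,"ty":2,"tz":0.6,"roll":0},{"tx":0.3,"ty":3,"tz":1,"roll":0},{"tx":0.5,"ty":4,"tz":1.4,"roll":0},{"tx":0.6,"ty":5,"tz":1.8,"roll":0},{"tx":0.7,"ty":6,"tz":2,"roll":0},{"tx":0.7,"ty":6.6,"tz":2.3,"roll":0},{"tx":0.7,"ty":6.6,"tz":2.3,"roll":0}]' -0.35 ;python3 m.py "(0,-118,41)";  python3 - <<'E'
from plant import robot
import cv2,pickle
fr={}
for n in ("side","wrist"):
    f=robot.grab_frame(n);fr[n]=f;cv2.imwrite(f"pics/{n}7.png",f["image"][:,:,::-1])
pickle.dump(fr,open("f7.pkl","wb"))
E
```

```text
[  -2.5 -128.2   53. ]
[ -2.3 -87.6  53. ]
[-30.5 -84.9  58. ]
[ 26.3 -84.2  58. ]
[ -87.5 -115.2   42. ]
[-88.7 -93.7  42. ]
t: 20.7
eef_pos: [0.5435, 0.0079, 0.0728]
eef_rot: [[0.241, 0.962, 0.127], [0.795, -0.271, 0.543], [0.557, -0.03, -0.83]]
force: [0.2, 0.4, 0.3]
grip_width: 0.03
grasp in mic [   1.9 -150.4   88.3] tcp [   1.1 -140.    72.8] F [0.2 0.4 0.3] w 0.03 t 20.7
axes in mic
 [[-0.005  0.999 -0.039]
 [ 0.831  0.026  0.556]
 [ 0.557 -0.03  -0.83 ]]
(0,-118,41) [0.06 0.04 5.74] tcp [0.551 0.039 0.025]
```

View pics/wrist7.png

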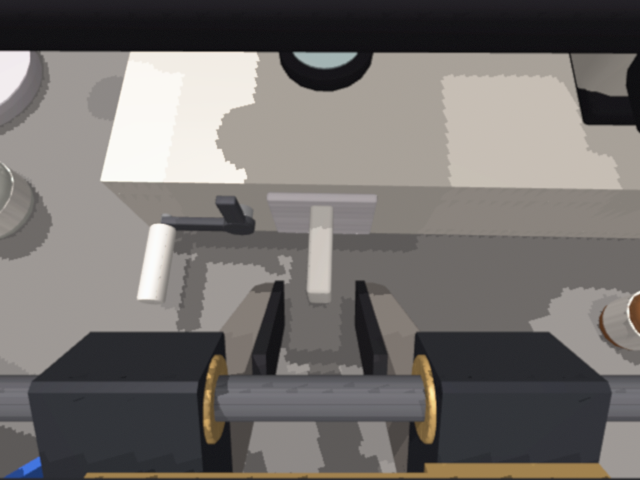

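```bash
python3 -m creep '[{"tx":0,"ty":0,"tz":1.5,"roll":0},{"tx":0,"ty":0,"tz":3,"roll":0},{"tx":0,"ty":-0.05,"tz":4.2,"roll":0},{"tx":0,"ty":-0.05,"tz":5.2,"roll":0},{"tx":0,"ty":-0.05,"tz":5.7,"roll":0},{"tx":0,"ty":-0.05,"tz":5.7,"roll":0},{"tx":0,"ty":-0.05,"tz":5.7,"roll":0},{"tx":0,"ty":-0.05,"tz":5.7,"roll":0}]' ;python3 m.py "(0,-118,41)";  python3 - <<'E'
from plant import robot
import cv2
f=robot.grab_frame("wrist");cv2.imwrite(f"pics/wrist8.png",f["image"][:,:,::-1])
E
```

```text
t: 21.6
eef_pos: [0.5502, 0.0385, 0.0263]
eef_rot: [[0.241, 0.962, 0.129], [0.795, -0.272, 0.542], [0.556, -0.028, -0.83]]
force: [0.6, -0.3, 0.1]
grip_width: 0.0297
grasp in mic [  -0.8 -119.2   41.8] tcp [  -1.5 -108.8   26.3] F [ 0.6 -0.3  0.1] w 0.0297 t 21.6
axes in mic
 [[-0.005  0.999 -0.037]
 [ 0.831  0.025  0.556]
 [ 0.556 -0.028 -0.83 ]]
(0,-118,41) [0.05 0.08 0.13] tcp [0.551 0.039 0.025]
```

View pics/wrist8.png

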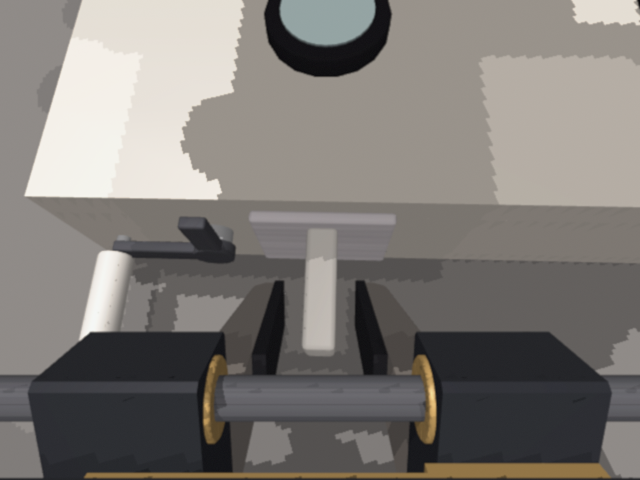

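```bash
python3 -m creep '[{"tx":0,"ty":0,"tz":0,"roll":0},{"tx":0,"ty":0,"tz":0,"roll":0},{"tx":0,"ty":0,"tz":0,"roll":0},{"tx":0,"ty":0,"tz":0,"roll":0},{"tx":0,"ty":0,"tz":0,"roll":0},{"tx":0,"ty":0,"tz":0,"roll":0},{"tx":-0.4,"ty":0,"tz":-0.3,"roll":0},{"tx":-0.8,"ty":0,"tz":-0.55,"roll":0}]' -1 50;python3 m.py "(0,-218,41)"; python3 st.py
```

```text
t: 22.45
eef_pos: [0.5475, 0.0299, 0.0261]
eef_rot: [[0.241, 0.962, 0.129], [0.794, -0.272, 0.543], [0.558, -0.029, -0.829]]
force: [5.8, 1.9, -1.9]
grip_width: 0.0116
grasp in mic [  -0.8 -128.3   41.6] tcp [  -1.5 -117.8   26.1] F [ 5.8  1.9 -1.9] w 0.0116 t 22.45
axes in mic
 [[-0.004  0.999 -0.038]
 [ 0.83   0.025  0.557]
 [ 0.558 -0.029 -0.829]]
(0,-218,41) [-7.48 -0.14 -4.96] tcp [ 0.522 -0.056  0.025]
22.45 [-29.17  21.25 107.83  35.98  66.14 -32.29] [0.5475 0.0299 0.0261] [ 5.8  1.9 -1.9] 0.011603461853834707
[[ 0.241  0.962  0.129]
 [ 0.794 -0.272  0.543]
 [ 0.558 -0.029 -0.829]]
```

```bash
python3 -m creep '[{"tx":-1,"ty":0.05,"tz":-0.67,"roll":0},{"tx":-2,"ty":0.03,"tz":-1.34,"roll":0},{"tx":-3,"ty":0,"tz":-2.01,"roll":0},{"tx":-4,"ty":-0.02,"tz":-2.68,"roll":0},{"tx":-5,"ty":-0.05,"tz":-3.35,"roll":0},{"tx":-6,"ty":-0.08,"tz":-4.02,"roll":0},{"tx":-7,"ty":-0.1,"tz":-4.69,"roll":0},{"tx":-8,"ty":-0.12,"tz":-5.36,"roll":0}]';python3 m.py;  python3 - <<'E'
from plant import robot
import cv2,pickle
fr={}
for n in ("side","top","wrist"):
    f=robot.grab_frame(n);fr[n]=f;cv2.imwrite(f"pics/{n}9.png",f["image"][:,:,::-1])
pickle.dump(fr,open("f9.pkl","wb"))
E
```

```text
t: 23.25
eef_pos: [0.5182, -0.0635, 0.0253]
eef_rot: [[0.241, 0.963, 0.125], [0.795, -0.269, 0.543], [0.556, -0.032, -0.831]]
force: [0.3, 0.2, -2.6]
grip_width: 0.0116
grasp in mic [  -1.1 -226.1   40.8] tcp [  -1.9 -215.8   25.3] F [ 0.3  0.2 -2.6] w 0.0116 t 23.25
axes in mic
 [[-0.005  0.999 -0.042]
 [ 0.831  0.027  0.555]
 [ 0.556 -0.032 -0.831]]
```

View pics/side9.png

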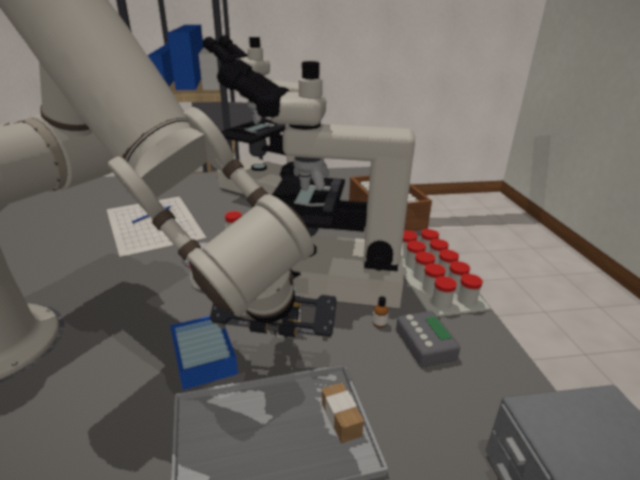

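View pics/wrist9.png

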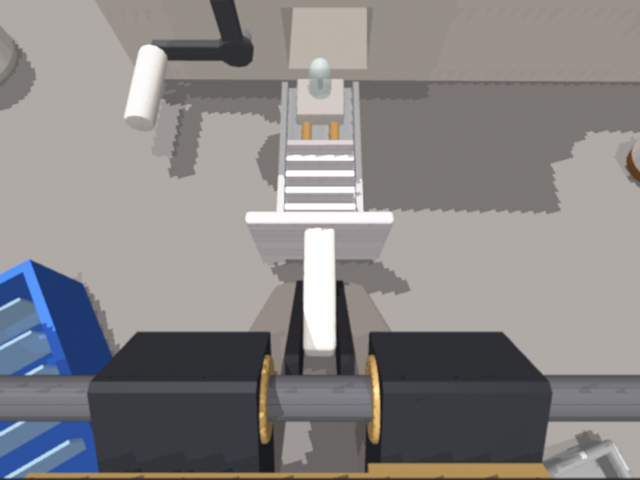

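View pics/top9.png

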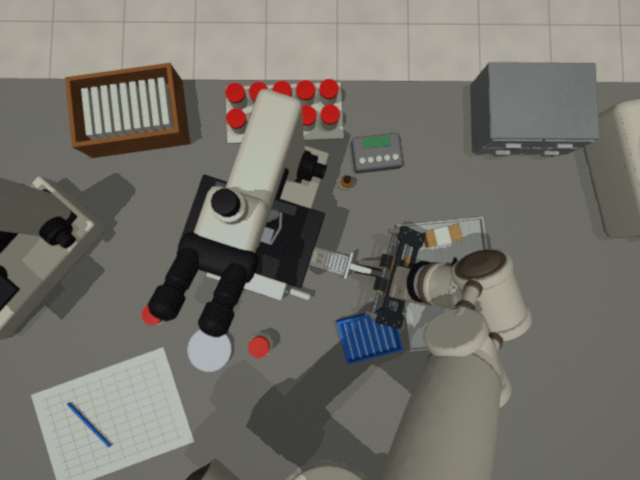

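Run:
```python
from h import *
import cv2,m
f=pickle.load(open("f0.pkl","rb"));T=f["top"];S=f["side"]
a=T["image"][205:365,330:510,::-1];cv2.imwrite("pics/tray.png",cv2.resize(a,None,fx=4,fy=3.7,interpolation=cv2.INTER_CUBIC))
c=[cast(T,u,v,.014) for u,v in [(397,225),(482,218),(497,343),(410,351)]]
for x in c:print(x.round(3))
for i in range(4):print(np.linalg.norm(c[i]-c[(i+1)%4]).round(3))
print(np.mean(c,0)); print([cast(T,u,v,.034).round(3) for u,v in [(424,231),(458,224),(462,239),(427,246)]])
```

```text
[ 0.615 -0.148  0.014]
[ 0.631 -0.335  0.014]
[ 0.362 -0.36   0.014]
[ 0.345 -0.173  0.014]
0.187
0.27
0.187
0.271
[ 0.48813322 -0.25404309  0.014     ]
[array([ 0.6  , -0.202,  0.034]), array([ 0.615, -0.275,  0.034]), array([ 0.583, -0.283,  0.034]), array([ 0.568, -0.208,  0.034])]
```

View pics/tray.png

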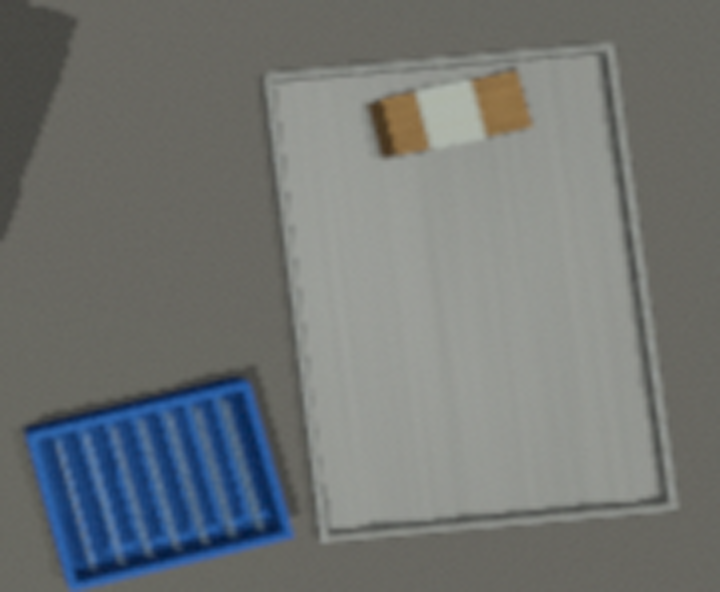

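Run:
```python
from plant import robot
import numpy as np
s=robot.get_state();R=s['eef_rot'];g=s['eef_pos']-R[:,2]*.0187;print(g.round(4))
for t in [(g[0],g[1],.09),(.4555,-.311,.09),(.4555,-.311,.0326)]:print((R.T@(np.array(t)-g)*100).round(2))
```

```text
[ 0.5167 -0.0735  0.0411]
[ 2.72 -0.15 -4.06]
[-17.63   0.41 -17.73]
[-20.83   0.58 -12.96]
```

```bash
python3 -m creep '[{"tx":0.9,"ty":-0.05,"tz":-1.35,"roll":0},{"tx":0.9,"ty":-0.07,"tz":-3.5,"roll":0},{"tx":-0.35,"ty":-0.07,"tz":-6.1,"roll":0},{"tx":-2.8,"ty":0,"tz":-7.75,"roll":0},{"tx":-5.4,"ty":0.1,"tz":-9.5,"roll":0},{"tx":-8.1,"ty":0.15,"tz":-11.3,"roll":0},{"tx":-10.7,"ty":0.2,"tz":-13.1,"roll":0},{"tx":-13.2,"ty":0.3,"tz":-14.7,"roll":0}]'
cat > g.py <<'E'
from plant import robot
import numpy as np
s=robot.get_state();R=s['eef_rot'];g=s['eef_pos']-R[:,2]*.0187;print(s['t'],g.round(4),s['force'].round(1),s['grip_width'])
for t in [(.4555,-.311,.06),(.4555,-.311,.037),(.4555,-.311,.0326)]:print((R.T@(np.array(t)-g)*100).round(2))
E
python3 g.py;python3 - <<'E'
from plant import robot
import cv2
for n in ("side","wrist"):
    f=robot.grab_frame(n);cv2.imwrite(f"pics/{n}10.png",f["image"][:,:,::-1])
E
```

```text
t: 24.2
eef_pos: [0.4714, -0.2489, 0.0742]
eef_rot: [[0.241, 0.962, 0.126], [0.795, -0.27, 0.543], [0.557, -0.03, -0.83]]
force: [0.4, 0.1, -2.5]
grip_width: 0.0115
24.2 [ 0.4691 -0.2591  0.0897] [ 0.4  0.1 -2.5] 0.011548208979275406
[-6.11  0.19 -0.52]
[-7.39  0.26  1.39]
[-7.63  0.27  1.75]
```

View pics/side10.png

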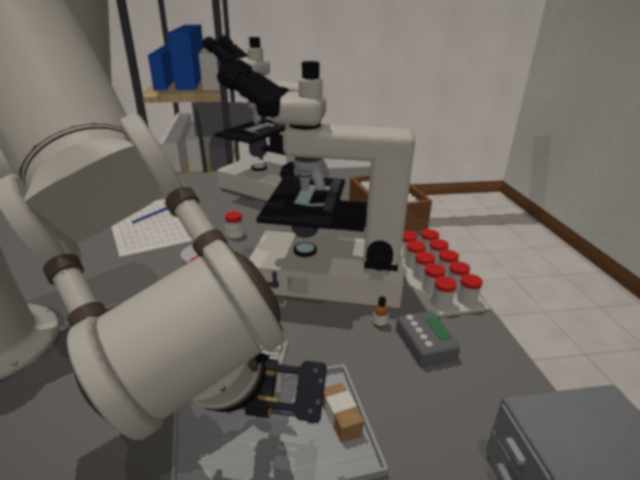

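View pics/wrist10.png

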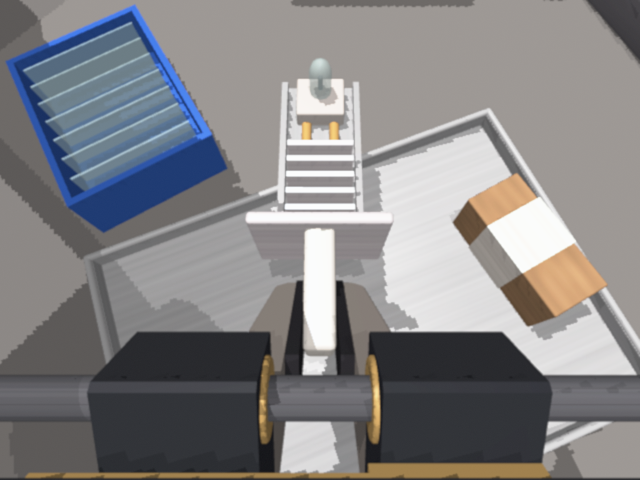

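```bash
python3 -m creep '[{"tx":-1.5,"ty":0.05,"tz":-0.9,"roll":0},{"tx":-3,"ty":0.1,"tz":-1.6,"roll":0},{"tx":-4.4,"ty":0.15,"tz":-1.6,"roll":0},{"tx":-5.4,"ty":0.2,"tz":-1.1,"roll":0},{"tx":-6.1,"ty":0.2,"tz":-0.5,"roll":0},{"tx":-6.5,"ty":0.2,"tz":0.1,"roll":0},{"tx":-6.9,"ty":0.2,"tz":0.7,"roll":0},{"tx":-7.1,"ty":0.25,"tz":1,"roll":0}]'; python3 g.py;python3 - <<'E'
from plant import robot
import cv2
for n in ("side","wrist","top"):
    f=robot.grab_frame(n);cv2.imwrite(f"pics/{n}11.png",f["image"][:,:,::-1])
E
```

```text
t: 25.1
eef_pos: [0.4584, -0.299, 0.0255]
eef_rot: [[0.241, 0.962, 0.127], [0.794, -0.271, 0.544], [0.558, -0.031, -0.829]]
force: [0.4, -0.3, -1.8]
grip_width: 0.0118
25.1 [ 0.4561 -0.3091  0.041 ] [ 0.4 -0.3 -1.8] 0.011766421614216316
[ 0.9  -0.06 -1.69]
[-0.38  0.01  0.22]
[-0.63  0.02  0.59]
```

View pics/top11.png

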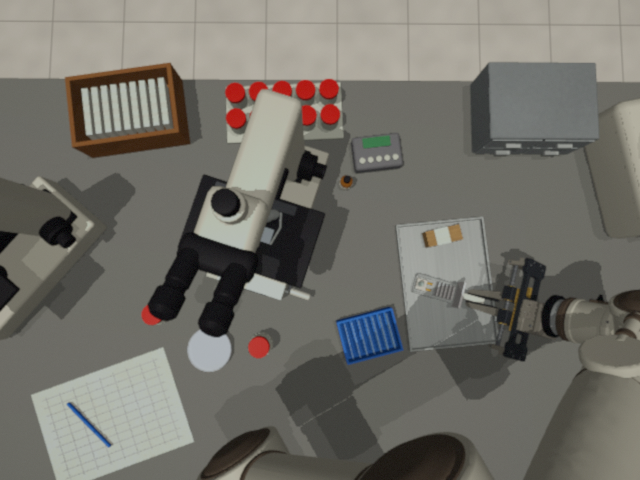

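View pics/wrist11.png

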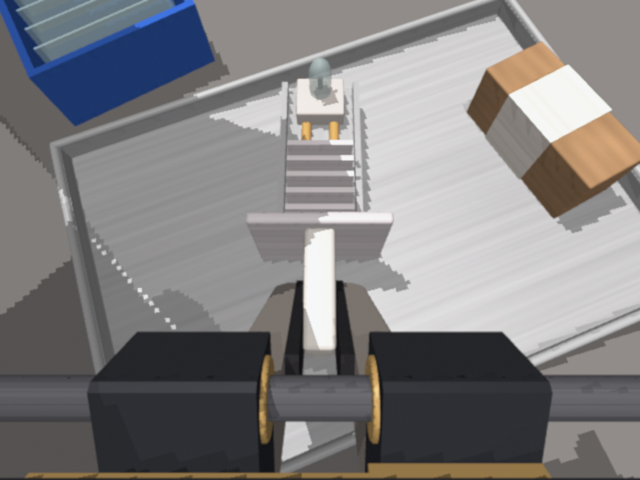

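```bash
python3 -m creep '[{"tx":-0.05,"ty":0,"tz":0.08,"roll":0},{"tx":-0.1,"ty":0,"tz":0.15,"roll":0},{"tx":-0.15,"ty":0,"tz":0.22,"roll":0},{"tx":-0.2,"ty":0,"tz":0.29,"roll":0},{"tx":-0.24,"ty":0,"tz":0.36,"roll":0},{"tx":-0.28,"ty":0,"tz":0.42,"roll":0},{"tx":-0.31,"ty":0,"tz":0.46,"roll":0},{"tx":-0.33,"ty":0,"tz":0.5,"roll":0}]'; python3 g.py
```

```text
t: 26.05
eef_pos: [0.4585, -0.2999, 0.0204]
eef_rot: [[0.241, 0.962, 0.128], [0.795, -0.271, 0.543], [0.557, -0.029, -0.83]]
force: [-0.6, -0.0, -1.3]
grip_width: 0.0118
26.05 [ 0.4561 -0.31    0.036 ] [-0.6 -0.  -1.3] 0.011797419479678283
[ 1.25 -0.1  -2.06]
[-0.03 -0.04 -0.15]
[-0.28 -0.02  0.22]
```

```bash
python3 -m creep '[{"tx":-0.02,"ty":0,"tz":0.04,"roll":0},{"tx":-0.05,"ty":0,"tz":0.07,"roll":0},{"tx":-0.07,"ty":0,"tz":0.11,"roll":0},{"tx":-0.1,"ty":0,"tz":0.14,"roll":0},{"tx":-0.12,"ty":0,"tz":0.18,"roll":0},{"tx":-0.14,"ty":0,"tz":0.21,"roll":0},{"tx":-0.14,"ty":0,"tz":0.21,"roll":0},{"tx":-0.14,"ty":0,"tz":0.21,"roll":0}]'; python3 g.py
```

```text
t: 26.85
eef_pos: [0.4585, -0.2999, 0.018]
eef_rot: [[0.241, 0.962, 0.128], [0.795, -0.271, 0.543], [0.557, -0.029, -0.83]]
force: [0.0, 0.6, -2.2]
grip_width: 0.0115
26.85 [ 0.4561 -0.31    0.0335] [ 0.   0.6 -2.2] 0.011532914260324085
[ 1.38 -0.11 -2.26]
[ 0.1  -0.04 -0.35]
[-0.14 -0.03  0.02]
```

```bash
python3 -m creep '[{"tx":-0.02,"ty":0,"tz":0.03,"roll":0},{"tx":-0.03,"ty":0,"tz":0.05,"roll":0},{"tx":-0.05,"ty":0,"tz":0.07,"roll":0},{"tx":-0.06,"ty":0,"tz":0.09,"roll":0},{"tx":-0.08,"ty":0,"tz":0.11,"roll":0},{"tx":-0.09,"ty":0,"tz":0.13,"roll":0},{"tx":-0.1,"ty":0,"tz":0.15,"roll":0},{"tx":-0.1,"ty":0,"tz":0.15,"roll":0}]'; python3 g.py
```

```text
t: 27.65
eef_pos: [0.4585, -0.3001, 0.0173]
eef_rot: [[0.24, 0.962, 0.128], [0.795, -0.271, 0.543], [0.557, -0.029, -0.83]]
force: [-2.9, -0.8, 7.4]
grip_width: 0.0118
27.65 [ 0.4561 -0.3103  0.0328] [-2.9 -0.8  7.4] 0.01175240924462834
[ 1.44 -0.12 -2.3 ]
[ 0.16 -0.05 -0.39]
[-0.08 -0.04 -0.03]
```

```bash
python3 -m creep '[{"tx":0.02,"ty":0,"tz":-0.03,"roll":0},{"tx":0.04,"ty":0,"tz":-0.06,"roll":0},{"tx":0.04,"ty":0,"tz":-0.06,"roll":0},{"tx":0.04,"ty":0,"tz":-0.06,"roll":0},{"tx":0.04,"ty":0,"tz":-0.06,"roll":0},{"tx":0.04,"ty":0,"tz":-0.06,"roll":0},{"tx":0.04,"ty":0,"tz":-0.06,"roll":0},{"tx":0.04,"ty":0,"tz":-0.06,"roll":0}]' - 5; python3 g.py
python3 -m creep '[{"tx":0,"ty":0,"tz":0,"roll":0},{"tx":0,"ty":0,"tz":0,"roll":0},{"tx":0,"ty":0,"tz":0,"roll":0},{"tx":0,"ty":0,"tz":0,"roll":0},{"tx":0,"ty":0,"tz":0,"roll":0},{"tx":0,"ty":0,"tz":0,"roll":0},{"tx":0,"ty":0,"tz":0,"roll":0},{"tx":0,"ty":0,"tz":0,"roll":0}]' -0.5;python3 g.py;python3 - <<'E'
from plant import robot
import cv2
for n in ("side","wrist","top"):
    f=robot.grab_frame(n);cv2.imwrite(f"pics/{n}12.png",f["image"][:,:,::-1])
E
```

```text
t: 28.45
eef_pos: [0.4584, -0.3001, 0.017]
eef_rot: [[0.241, 0.962, 0.128], [0.795, -0.271, 0.542], [0.556, -0.029, -0.83]]
force: [-2.5, -1.6, 4.4]
grip_width: 0.0117
28.45 [ 0.456  -0.3102  0.0325] [-2.5 -1.6  4.4] 0.01169529800411621
[ 1.45 -0.11 -2.33]
[ 0.17 -0.04 -0.42]
[-0.07 -0.03 -0.06]
t: 29.25
eef_pos: [0.4584, -0.2999, 0.0169]
eef_rot: [[0.241, 0.962, 0.128], [0.795, -0.271, 0.543], [0.557, -0.029, -0.83]]
force: [-0.6, -0.0, 0.8]
grip_width: 0.0231
29.25 [ 0.456  -0.31    0.0324] [-0.6 -0.   0.8] 0.023064458529440664
[ 1.44 -0.11 -2.35]
[ 0.16 -0.04 -0.44]
[-0.08 -0.03 -0.07]
```

View pics/wrist12.png

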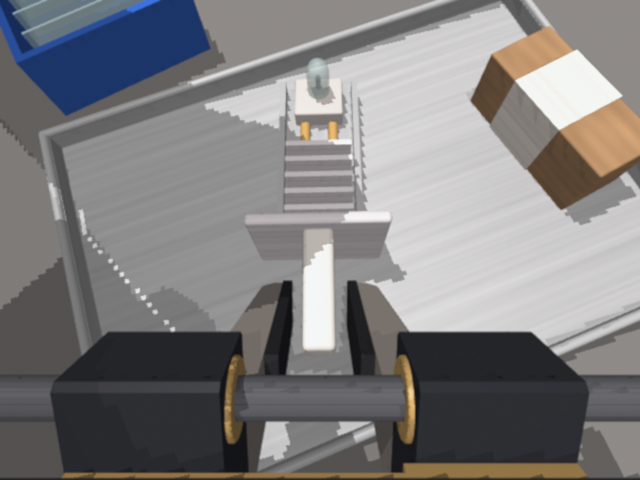

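```bash
python3 -m creep '[{"tx":0,"ty":0,"tz":-0.8,"roll":0},{"tx":0,"ty":0,"tz":-2,"roll":0},{"tx":0,"ty":0,"tz":-4,"roll":0},{"tx":0,"ty":0,"tz":-6.5,"roll":0},{"tx":0,"ty":0,"tz":-9,"roll":0},{"tx":0,"ty":0,"tz":-11.5,"roll":0},{"tx":0,"ty":0,"tz":-13.5,"roll":0},{"tx":0,"ty":0,"tz":-15,"roll":0}]';python3 g.py;python3 - <<'E'
from plant import robot
import cv2
for n in ("side","wrist","top"):
    f=robot.grab_frame(n);cv2.imwrite(f"pics/{n}13.png",f["image"][:,:,::-1])
E
```

```text
t: 30.2
eef_pos: [0.4392, -0.3831, 0.1437]
eef_rot: [[0.241, 0.962, 0.129], [0.796, -0.272, 0.54], [0.555, -0.028, -0.832]]
force: [0.8, 0.2, -0.4]
grip_width: 0.0229
30.2 [ 0.4368 -0.3932  0.1593] [ 0.8  0.2 -0.4] 0.022876192540382694
[ 1.49 -0.17 12.94]
[ 0.21 -0.1  14.85]
[-0.03 -0.09 15.22]
```

View pics/wrist13.png

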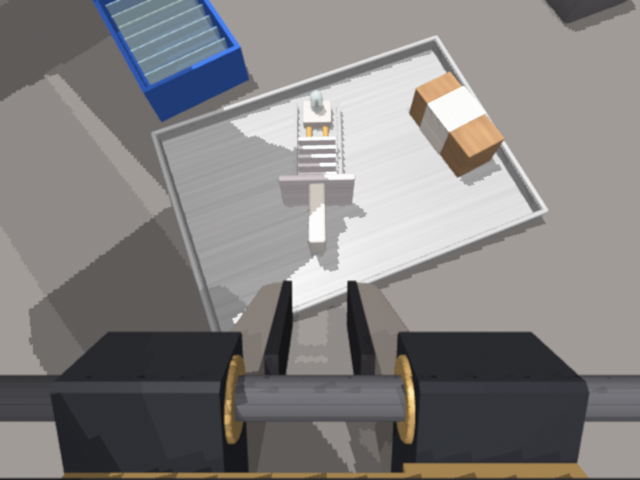

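View pics/side13.png

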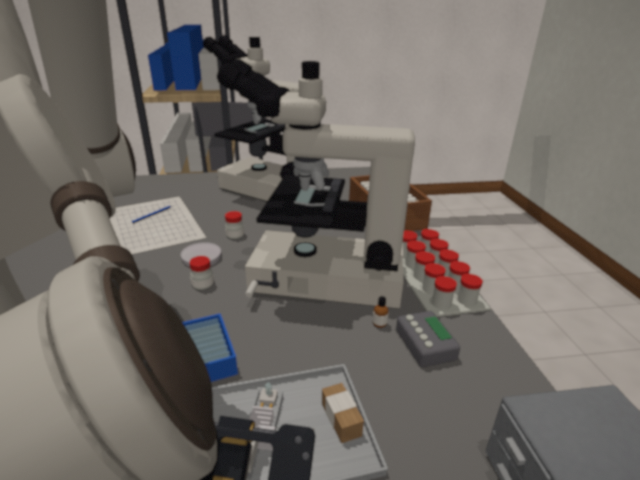

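View pics/top13.png

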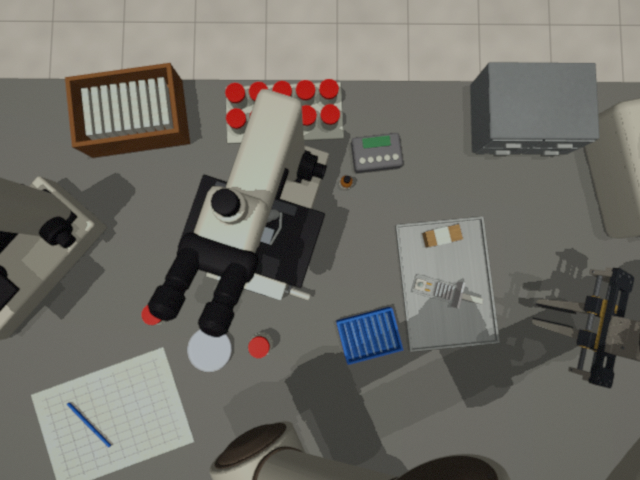

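```bash
python3 -c "
from plant import robot
print(robot.close_job())"
```

```text
the job is handed in; nothing more can be done
None
```

I flipped the lever forward to its stop, drew the lamp carrier straight out about 107 mm, and set it upright on the tray floor. I handed the job in at about 30 s.

**How the tool was leaned:** The moves have no tilt command. I leaned the tool about 34° by pushing past the arm's reach beside the far microscope, which used about 13 s. I felt no contact there, but the tool did come close to that microscope.

**Last checks:**
- **Lever:** It was pressed to its stop with about 7–10 N. The pictures still show it level and forward.
- **Carrier:** It stands upright in the middle of the tray, clear of the rim and the carton. The lamp is on its socket and nothing was seen near it at any point.
- **Setting down:** The net upward force at touchdown was about 7 N, or about 9 N on the carrier once its weight is counted. I eased this off before opening the fingers.
- **Surroundings:** The other items look unmoved in the top and side views, and the robot was about 15 cm clear of everything.

**Small disagreements:**
- The camera views differed by about 2 mm on where the microscope stands, with single points up to 6 mm off.
- The jaws sat about 2° off level across the handle.
- There was a side force of about 5 N early in the pull, so I shifted the pull about 1 mm sideways.

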